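# Close up a tube cradle and hover the tube over it

## Robot

A 6-joint arm with a two-finger parallel gripper is mounted at the origin on a cart in front of the work surface, level with it; the furniture and walls round the work are solid. World frame = base frame: x ahead of the robot, y to its left, z up, the work surface at z = 0. Lengths are in mm, angles in degrees, forces in N, time in s.
With the tool pointing down it reaches from about 350 to 850 mm from the base axis. Payload 8.1 kg.
Tool frame: the origin (TCP) lies midway between the tips of the shut fingers; the grasp point (between the pads) lies grip_depth behind it (grip_depth is the distance from the TCP to the grasp point, in mm); z points along the fingers, y is the line along which they close (so a half turn about z gives the same grasp; the last joint's range is limited). The gripper opens to 85 mm and grips with 20 to 120 N. Pads are 22 mm wide; open, the fingers measure 114 mm over their backs; the gripper's body (76 mm by 85 mm) begins 54 mm behind the grasp point. The pads swing forward as they close: fully open they stand 13 mm farther back than shut.
Start: joints at [-68.377, 7.471, 85.268, -0, 87.261, -4.893], TCP at [267.893, -536.879, 231.292] pointing down, gripper open.
Joint ranges: [-169.43, 169.43], [-51.17, 129.36], [1.28, 143.12], [-76.62, 256.62], [0, 156.53], [-152.29, 152.29]. Speed limits (degrees/s): [136.94, 136.94, 159.86, 180, 180, 180].

## Interface

Orientations are given as [roll, pitch, yaw] about the fixed x, y, z axes, in that order (R = Rz(yaw) Ry(pitch) Rx(roll)).
In Python, from bench import sense, snapshot, hand_in, grip_depth gives the robot as it stands. The module is installed in compiled form; this text tells all that it offers.
- The arm moves only by the tool apply_moves, never from a script. Its argument "series" is text: rows parted by semicolons, each of 5 numbers parted by spaces: the shift along the tool's x, y, z each as a share of 0.3 m, from -1 to 1, then the turn about the tool's z as a share of 2 rad, from -1 to 1, then the gripper's target within -1 to 1 (shut at 1, half-way at 0, fully open at -1). In form: tx ty tz twist gripper; .... A call has 1 to 5 rows; each row shifts and turns the commanded pose from where the row before left it, along the tool's axes as they then stand; what a row does not reach is not made up. A row lasts 1/12 s, in which the tool goes at most 41.7 mm and 7.16 degrees, less where a joint would pass 70% of its speed; a pose out of reach is approached as far as the arm can. A call with a number of a shift or a turn outside -1 to 1 is refused whole. A call with a gripper value outside its range is refused whole. The fingers move at their own pace and stop on an object; "squeeze" is the grip in N (left out, the last holds). Time passes only in rows, so rows that do not move let the fingers close. It gives the time, the measured TCP pose, the force, the opening and the grip force at its end, in the units of the state.
- sense(): the state, without advancing time (a new reading comes with each control period).
- snapshot(name): name is "side" or "top" or "wrist"; returns a dict with "frame" (420x560x3 uint8, blue, green, red), "depth" (420x560 float32, mm along the optical axis (not along the pixel's ray), 0 where there is no reading), "intrinsics" (3x3 intrinsics, pixels), "extrinsics" (4x4, takes a point from camera to world coordinates); the wrist camera has in their place "tool_from_camera" (4x4, takes a point from camera to tool coordinates, whose origin is the TCP and whose axes are the flange's). Camera axes: x right, y down, z forward; pixel columns grow to the right and rows downward; lengths in mm; the calibration is good to about 2 mm. A picture is of the moment at which its call begins: read the wrist's pose just before it.
- hand_in(): hands the job in; it is judged then, once.
The state is a dict: "time": time; "joint_pos": joint angles; "qd": joint speeds; "joint_efforts": joint torques, N m; "tool_pos": TCP position; "tcp_rot": TCP orientation; "ft_force": force on the tool from outside, world axes, zero at the start; "wrist_torque": the same for the moment, N m; "finger_gap": finger opening in mm; "grip_force": force on a finger pad.
Only numpy, scipy, OpenCV 4.12 (cv2) and the standard library are available. Lean on these libraries where they do the work, as an engineer would, in place of code of your own. Each camera call takes 0.05 s, during which the arm holds its last target. There are 200 camera calls.

## Task

The tube cradle stands open: slide its loose orange half along the bench until it sits flush against the fixed grey half, with both channels in line, and let go of it. Then pick up the white blue-capped tube, lift it over the row formed by the bottle, the beaker and the vial (clearing the tall bottle's cap height as it crosses, and leaving all three standing where they are), and bring it level and lengthwise along the channel, centred over the joint between the halves. Finish still holding it there, hovering about a centimetre above the cradle's top edges and touching neither half; do not set it down.

Things in the scene. Friction and masses are not known exactly. Their poses are not given: they have to be found in the camera images.
- cradle_fixed: Fixed grey half of the tube cradle: block 60 mm wide (x), 65 long (y), 36 high, with a U channel along y, 40 wide, 16 deep, open on top and at both ends, between 10 mm walls. Origin: centre of underside. Its -y end, 32.5 mm from the origin, is the mating face. Mounting ears 6 mm high, screw heads to 11 mm, reach x = +-50 mm between y = -5 and 29 mm.
- cradle_loose: Loose orange half, about 0.25 kg: the same block (60 wide x 65 long x 36 mm high, same channel), no ears. Origin: centre of underside. Stands on the -y side of the grey half, gap 30 to 65 mm, a little off line and turned; slides on the bench; can be gripped across its 60 mm width. Its +y end face goes against the grey half's -y face.
- loose_face (a point): Point on the loose half at the bottom centre of its mating (+y) face; axes as the loose half. When butted it lies directly (36 mm) below point joint_top.
- joint_top (a point): Top centre of the fixed half's mating (-y) face, midway across the channel, level with the cradle's top edges (36 mm above the bench); axes as the fixed half (y along the channel, away from the loose half). The closed cradle reaches 65 mm either way along y from here.
- tube: White conical tube with blue screw cap, lying along its own y: 111 mm long, 34 mm high, about 0.03 kg. Grip across its x, where it is 26 mm wide to the fingers. Origin: underside, mid-length (ends at y = -54 and +56 mm). Lies flat, z up, does not roll. Over the cradle the cap may point either way.
- tall_bottle: Bystander, loose: white bottle with blue cap, 57 mm diameter, 100 mm high; origin: centre of underside. Bottle, beaker and vial stand in a row running away from the robot (world x), in any order, between the tube (right, -y) and the cradle (left, +y). The row's line is taken at this bottle's y. (Like vessels at the back of the bench play no part.)
- glass_beaker: Bystander, clear beaker, 54 mm diameter, 70 mm high; origin at the centre of its underside. Loose.
- small_vial: Bystander, small vial with white cap, 28 mm diameter, 59 mm high; origin at the centre of its underside. Loose.

How it is judged (in metres and radians):
On the way:
1. the loose half is butted flush and in line against the fixed half and let go, with the tube still on the bench (x of loose_face in the frame of joint_top between -0.005 and 0.005 m and y of loose_face in the frame of joint_top between -0.003 and 0.003 m and angle between the y axis of cradle_loose and the y axis of cradle_fixed, either way round below 0.06 rad and angle between cradle_loose's own z axis and vertical below 0.05 rad and height (world z) of cradle_loose below 0.004 m and contact force between the fingers and cradle_loose below 0.1 N and linear speed of cradle_loose below 0.01 m/s and height (world z) of tube below 0.01 m), for 0.2 s.
At the end, for the whole second after the job is handed in: Halves butted: gap under 3 mm, offset under 5 mm, within 0.06 rad. Tube held still by the fingers, underside 3 to 20 mm above the cradle's top edges, middle within 6 mm across and 10 mm along of the joint, level and parallel to the channel within 0.1 rad, touching neither half (x of loose_face in the frame of joint_top between -0.005 and 0.005 m and y of loose_face in the frame of joint_top between -0.003 and 0.003 m and angle between the y axis of cradle_loose and the y axis of cradle_fixed, either way round below 0.06 rad and angle between cradle_loose's own z axis and vertical below 0.05 rad and height (world z) of cradle_loose below 0.004 m and x of tube in the frame of joint_top between -0.006 and 0.006 m and y of tube in the frame of joint_top between -0.01 and 0.01 m and z of tube in the frame of joint_top between 0.003 and 0.02 m and angle between the y axis of tube and the y axis of cradle_fixed, either way round below 0.1 rad and angle between tube's own z axis and vertical below 0.1 rad and contact force between the fingers and tube above 0.5 N and contact force between tube and cradle_fixed below 0.05 N and contact force between tube and cradle_loose below 0.05 N and linear speed of tube below 0.02 m/s); the arm keeps its last pose, push and grip.
It fails at once if the tube crosses the line of the row (taken endless, at the tall bottle's y) with its underside lower than 100 mm (y of tube in the frame of tall_bottle between -0.02 and 0.02 m and height (world z) of tube below 0.1 m).
It fails at once if the bottle, the beaker or the vial is shifted by more than 15 mm or tipped (distance of any of tall_bottle, glass_beaker, small_vial from where it was at the start of the episode above 0.015 m or angle between any of tall_bottle, glass_beaker, small_vial's own z axis and vertical above 0.2 rad).
It also fails if it takes over 56 s, if anything falls off the work surface, if the arm or the gripper's body presses on something with over 40 N, if the wrist force passes 120 N, or if a joint passes its speed limit or range.

## Working session

There is one attempt and no reset: what is moved stays moved. The work goes in short steps, Python scripts to look and compute and a tool call to move; the robot and the scene stay as the last step left them, time stands still between calls to the robot, and variables do not carry over. Pictures are saved under pics/ and viewed, at most 10 in all, crops included, and the job is handed in when it is done.

Besides the shell and the picture viewer there is one more tool, called as a command line: name --argument value ..., lists and objects as JSON in quotes. apply_moves: Moves the arm, as the interface text tells. Its arguments: {"type":"object","properties":{"series":{"type":"string"},"squeeze":{"type":"number"}},"required":["series"]}

```bash
mkdir -p pics; cat > h.py <<'E'
import numpy as np, cv2
from bench import sense, snapshot, hand_in, grip_depth
from scipy.spatial.transform import Rotation as R
def pts(s):
    K=s["intrinsics"];E=s["extrinsics"];d=s["depth"]
    v,u=np.mgrid[:420,:560]
    p=np.stack([(u-K[0,2])/K[0,0]*d,(v-K[1,2])/K[1,1]*d,d],-1)@E[:3,:3].T+E[:3,3]
    p[d==0]=np.nan
    return p
def ext(s,st):
    T=np.eye(4);T[:3,:3]=R.from_euler('xyz',st["tcp_rot"],degrees=True).as_matrix();T[:3,3]=st["tool_pos"]
    s["extrinsics"]=T@s["tool_from_camera"];return s
E
python3 - <<'E'
from h import *
print(sense(),grip_depth)
a=snapshot("top");b=snapshot("side")
cv2.imwrite("pics/top.png",a["frame"]);cv2.imwrite("pics/side.png",b["frame"])
print(a["intrinsics"],a["extrinsics"],(a["depth"]>0).mean())
E
```

```text
{'time': 0.0, 'joint_pos': array([-6.83763527e+01,  7.51300130e+00,  8.53306718e+01,  2.05490306e-03,
        8.72608910e+01, -4.89187808e+00]), 'qd': array([ 0.00388757,  0.02235003, -0.12659472,  0.05911738,  0.11519203,
        0.04490314]), 'joint_efforts': array([-4.23567553e-04, -5.69385481e+01, -5.00561678e+01, -2.22057529e-04,
        1.44871409e-02,  1.40848417e-05]), 'tool_pos': array([ 267.70306269, -536.35229061,  230.25304326]), 'tcp_rot': array([-1.79895992e+02, -1.09616702e-02,  2.65154153e+01]), 'ft_force': array([-0.20959275, -0.76007973, -0.35437443]), 'wrist_torque': array([-0.01544888,  0.0448564 , -0.07053501]), 'grip_force': 0.0, 'finger_gap': 85.614934114068} 18.700000000000003
[[452.22798416   0.         269.65273788]
 [  0.         452.22798416 205.48322312]
 [  0.           0.           1.        ]] [[-1.45816086e-02 -9.98232368e-01  5.76152371e-02  4.67980231e+02]
 [-9.99892354e-01  1.46513153e-02  7.87608889e-04  2.48253923e+01]
 [-1.63035569e-03 -5.75975504e-02 -9.98338552e-01  9.48249467e+02]
 [ 0.00000000e+00  0.00000000e+00  0.00000000e+00  1.00000000e+00]] 0.9959651360544217
```

View pics/top.png

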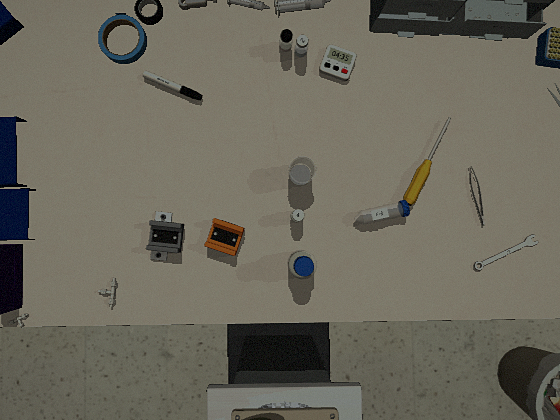

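View pics/side.png

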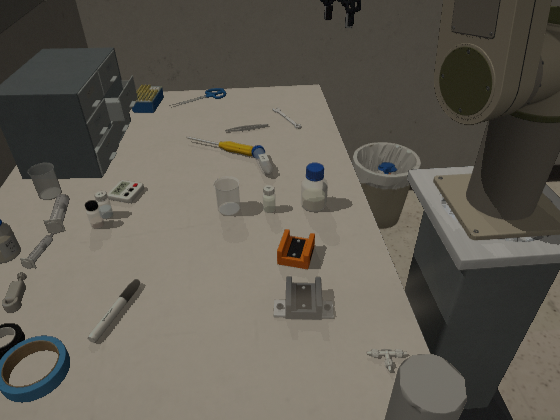

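The top view shows the grey half at (165,236), the orange half at (225,237) and the tube at (383,215) with its cap at (405,208). The row is the bottle (303,265), vial (297,215) and beaker (300,172). The side view agrees.

```bash
cat > m.py <<'E'
from h import *
def rect(p,roi,zlo,zhi,extra=None):
    u0,u1,v0,v1=roi
    m=np.zeros(p.shape[:2],bool);m[v0:v1,u0:u1]=1
    m&=(p[...,2]>zlo)&(p[...,2]<zhi)
    if extra is not None:m&=extra
    m=cv2.morphologyEx(m.astype(np.uint8),cv2.MORPH_OPEN,np.ones((2,2)))>0
    q=p[m]
    (c,s,a)=cv2.minAreaRect(q[:,:2].astype(np.float32))
    return np.round(c,1),np.round(s,1),round(a,1),len(q),np.round(np.median(q[:,2]),1)
E
python3 - <<'E'
from m import *
s=snapshot("top");p=pts(s);print("bench z",np.nanmedian(p[100:300,240:480,2]))
hsv=cv2.cvtColor(s["frame"],cv2.COLOR_BGR2HSV)
org=(hsv[...,0]<18)&(hsv[...,1]>150)
print("grey",rect(p,(140,195,205,265),28,45))
print("orange",rect(p,(200,250,210,260),28,45))
print("tube",rect(p,(350,413,195,235),12,50), p[206:212,402:408].reshape(-1,3).mean(0))
for n,r in dict(bottle=(280,325,245,285),vial=(285,310,203,235),beaker=(282,320,150,200)).items(): print(n,rect(p,r,15,120))
print("bottle top",rect(p,(280,325,245,285),90,120))
E
```

```text
bench z -0.04788466674102665
grey (array([459.3, 244.4]), array([70.9, 62.2]), 82.8, 329, np.float64(nan))
orange (array([456.6, 119.4]), array([64.4, 62.7]), 70.7, 329, np.float64(nan))
tube (array([ 507.8, -211.6]), array([ 37.1, 130.1]), 13.7, 838, np.float64(nan)) [ 510.66577639 -247.43257446   33.09510268]
bottle (array([392.4, -38.4]), array([58.9, 48. ]), 51.7, 669, np.float64(nan))
vial (array([497.8, -32.3]), array([30.5, 24.6]), 70.1, 155, np.float64(58.4))
beaker (array([595. , -41.6]), array([39.9, 65.6]), 44.9, 295, np.float64(nan))
bottle top (array([399.5, -38.7]), array([39.3, 26.1]), 45.6, 307, np.float64(nan))
```

```bash
cat > plan.py <<'E'
from h import *
import sys
# usage: plan.py x y z yaw [maxstep mm]
x,y,z,yaw=map(float,sys.argv[1:5]);mx=float(sys.argv[5]) if len(sys.argv)>5 else 40
st=sense();p=st["tool_pos"];r=st["tcp_rot"];y0=r[2]
dy=(yaw-y0+180)%360-180;d=np.array([x,y,z])-p
n=max(1,int(np.ceil(max(np.linalg.norm(d)/mx,abs(dy)/7))))
print(np.round(p,1),np.round(r,2),"d",np.round(d,1),"dyaw",round(dy,2),"n",n)
for i in range(n):
    t=R.from_euler('xyz',[180,0,y0+dy*i/n],degrees=True).as_matrix().T@d/n/300
    print(*np.round(t,4),round(-np.radians(dy)/n/2,4))
E
python3 plan.py 440 140 230 71;python3 -c "
from h import *
print(snapshot('wrist')['tool_from_camera'])"
```

```text
[ 267.8 -536.5  230.5] [-1.7992e+02 -1.0000e-02  2.6520e+01] d [ 1.722e+02  6.765e+02 -5.000e-01] dyaw 44.48 n 18
0.0845 -0.0978 0.0001 -0.0216
0.0886 -0.0941 0.0001 -0.0216
0.0926 -0.0902 0.0001 -0.0216
0.0964 -0.0861 0.0001 -0.0216
0.1 -0.0819 0.0001 -0.0216
0.1035 -0.0775 0.0001 -0.0216
0.1067 -0.073 0.0001 -0.0216
0.1097 -0.0683 0.0001 -0.0216
0.1126 -0.0635 0.0001 -0.0216
0.1152 -0.0586 0.0001 -0.0216
0.1176 -0.0536 0.0001 -0.0216
0.1198 -0.0485 0.0001 -0.0216
0.1218 -0.0432 0.0001 -0.0216
0.1236 -0.0379 0.0001 -0.0216
0.1251 -0.0326 0.0001 -0.0216
0.1264 -0.0272 0.0001 -0.0216
0.1274 -0.0217 0.0001 -0.0216
0.1283 -0.0162 0.0001 -0.0216
[[ 4.19197548e-04 -9.64881065e-01 -2.62686798e-01  6.63898442e+01]
 [ 9.99999847e-01  4.99185584e-04 -2.37763125e-04 -3.19330759e-01]
 [ 3.60542600e-04 -2.62686658e-01  9.64881127e-01 -1.42002669e+02]
 [ 0.00000000e+00  0.00000000e+00  0.00000000e+00  1.00000000e+00]]
```

apply_moves --series "0.085 -0.098 0 -0.022 -1; 0.089 -0.094 0 -0.022 -1; 0.093 -0.09 0 -0.022 -1; 0.096 -0.086 0 -0.022 -1; 0.1 -0.082 0 -0.022 -1"

```text
time: 0.62
tool_pos: [315.6, -347.1, 230.9]
tcp_rot: [-180.0, -0.0, 39.2]
ft_force: [1.0, 0.5, 0.7]
finger_gap: 85.4
grip_force: 0.0
```

apply_moves --series "0.103 -0.078 0 -0.022 -1; 0.107 -0.073 0 -0.022 -1; 0.11 -0.068 0 -0.022 -1; 0.113 -0.064 0 -0.022 -1; 0.115 -0.059 0 -0.022 -1"

```text
time: 1.03
tool_pos: [362.1, -158.6, 231.3]
tcp_rot: [180.0, -0.0, 51.8]
ft_force: [1.4, -0.1, 1.3]
finger_gap: 85.2
grip_force: 0.0
```

apply_moves --series "0.118 -0.054 0 -0.022 -1; 0.12 -0.048 0 -0.022 -1; 0.122 -0.043 0 -0.022 -1; 0.124 -0.038 0 -0.022 -1; 0.125 -0.033 0 -0.022 -1"

```text
time: 1.45
tool_pos: [408.2, 30.3, 231.5]
tcp_rot: [180.0, -0.0, 64.5]
ft_force: [1.3, 0.2, -0.3]
finger_gap: 85.3
grip_force: 0.0
```

apply_moves --series "0.126 -0.027 0 -0.022 -1; 0.127 -0.022 0 -0.022 -1; 0.128 -0.016 0 -0.022 -1; 0 0 0 0 -1; 0 0 0 0 -1"

```text
time: 1.87
tool_pos: [434.9, 143.0, 230.8]
tcp_rot: [-179.9, 0.0, 72.1]
ft_force: [-1.0, -0.6, 0.2]
finger_gap: 85.3
grip_force: 0.0
```

```bash
python3 - <<'E'
from m import *
st=sense();print(st["time"],st["tool_pos"],st["tcp_rot"])
s=ext(snapshot("wrist"),st);cv2.imwrite("pics/w1.png",s["frame"]);p=pts(s);np.save("w1.npy",p)
print(np.nanmedian(p[...,2]))
E
```

```text
1.8667 [434.85730436 142.9961607  230.83455585] [-1.79940511e+02  3.39845595e-02  7.21357785e+01]
-0.6262301645870423
```

View pics/w1.png

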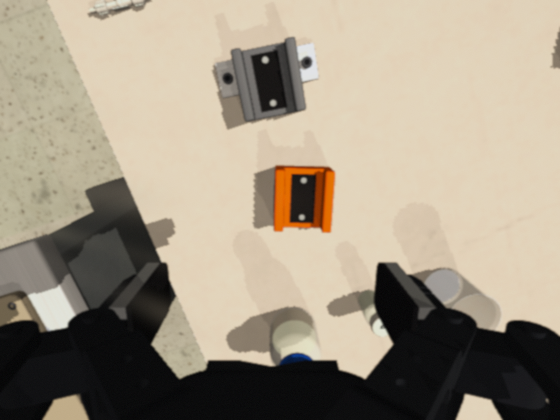

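The wrist view shows the grey half at (268,80) and the orange half at (303,198), with the rims of both clear.

```bash
cat > cr.py <<'E'
from m import *
def rims(p,roi):
    u0,u1,v0,v1=roi
    m=np.zeros(p.shape[:2],np.uint8);m[v0:v1,u0:u1]=1
    m&=((p[...,2]>30)&(p[...,2]<41)).astype(np.uint8)
    n,l,st,c=cv2.connectedComponentsWithStats(m)
    cs=[]
    for i in np.argsort(-st[1:,4])[:2]+1:
        q=p[l==i][:,:2].astype(np.float32);r=cv2.minAreaRect(q)
        b=cv2.boxPoints(r);e=[b[1]-b[0],b[2]-b[1]];e=max(e,key=np.linalg.norm)
        e=e*np.sign(e[1]);cs.append(np.array(r[0]))
        print("  rim",np.round(r[0],1),np.round(r[1],1),"yaw",np.round(np.degrees(np.arctan2(-e[0],e[1])),1),len(q))
    d=cs[1]-cs[0];d*=np.sign(d[0]);c=(cs[0]+cs[1])/2
    print(" centre",np.round(c,1),"sep",np.round(np.hypot(*d),1),"yaw by sep",np.round(np.degrees(np.arctan2(d[1],d[0])),2))
    q=p[m>0][:,:2].astype(np.float32);print("  rect",cv2.minAreaRect(q))
E
python3 - <<'E'
from cr import *
p=np.load("w1.npy")
rims(p,(225,312,30,125));rims(p,(265,345,155,240))
E
```

```text
rim [486.6 236.2] [64.7 10.1] yaw -6.9 818
  rim [437.  242.4] [64.6 10.1] yaw -7.0 795
 centre [461.8 239.3] sep 50.0 yaw by sep -7.1
  rect ((461.80633544921875, 239.25613403320312), (64.69963836669922, 60.07369613647461), 82.92410278320312)
  rim [483.1 109.7] [64.1 10.4] yaw -19.4 639
  rim [436.  126.2] [64.6 10. ] yaw -19.3 609
 centre [459.5 118. ] sep 50.0 yaw by sep -19.36
  rect ((459.6578063964844, 117.96109008789062), (64.56134033203125, 60.204437255859375), 70.7276611328125)
```

```bash
python3 plan.py 459.6 118 230 70.6; python3 plan.py 434.9 143 4 72.1
```

```text
[434.9 141.6 230.9] [-1.7996e+02  5.0000e-02  7.2000e+01] d [ 24.7 -23.6  -0.9] dyaw -1.4 n 1
-0.0495 0.1027 0.003 0.0122
[434.9 141.6 230.9] [-1.7996e+02  5.0000e-02  7.2000e+01] d [   0.     1.4 -226.9] dyaw 0.1 n 6
0.0007 -0.0002 0.1261 -0.0001
0.0007 -0.0002 0.1261 -0.0001
0.0007 -0.0002 0.1261 -0.0001
0.0007 -0.0002 0.1261 -0.0001
0.0007 -0.0002 0.1261 -0.0001
0.0007 -0.0002 0.1261 -0.0001
```

apply_moves --series "-0.05 0.103 0 0.012 -1; 0 0 0.12 0 -1; 0 0 0.12 0 -1; 0 0 0.12 0 -1; 0 0 0 0 -1"

```text
time: 2.33
tool_pos: [454.7, 114.8, 115.9]
tcp_rot: [-179.4, 0.3, 70.3]
ft_force: [-1.4, -0.4, -1.6]
finger_gap: 85.1
grip_force: 0.0
```

apply_moves --series "0 0 0 0 -1; 0 0 0 0 -1; 0 0 0 0 -1"

```text
time: 2.58
tool_pos: [462.0, 117.1, 126.5]
tcp_rot: [179.8, -0.1, 70.5]
ft_force: [0.8, -0.5, -0.4]
finger_gap: 85.4
grip_force: 0.0
```

```bash
python3 plan.py 459.6 118 4 70.6 ; python3 - <<'E'
from cr import *
st=sense();s=ext(snapshot("wrist"),st);p=pts(s)
hsv=cv2.cvtColor(s["frame"],cv2.COLOR_BGR2HSV);o=(hsv[...,0]<18)&(hsv[...,1]>150)
v,u=np.where(o);print(u.min(),u.max(),v.min(),v.max())
rims(p,(u.min(),u.max(),v.min(),v.max()+5))
E
```

```text
[462.  117.1 126.5] [ 1.7976e+02 -1.2000e-01  7.0470e+01] d [  -2.4    0.9 -122.5] dyaw 0.13 n 4
0.0 -0.0021 0.1021 -0.0003
0.0 -0.0021 0.1021 -0.0003
0.0 -0.0021 0.1021 -0.0003
0.0 -0.0021 0.1021 -0.0003
226 311 164 256
  rim [436.2 126.1] [64.8 10.2] yaw -19.4 1258
  rim [483.4 109.9] [64.3 10.2] yaw -19.2 1232
 centre [459.8 118. ] sep 49.9 yaw by sep -19.03
  rect ((459.8094482421875, 117.87039947509766), (64.83999633789062, 60.15296936035156), 70.69320678710938)
```

apply_moves --series "0 -0.008 0.09 0 -1; 0 0 0.09 0 -1; 0 0 0.09 0 -1; 0 0 0.06 0 -1; 0 0 0.03 0 -1"

```text
time: 3.05
tool_pos: [457.3, 118.1, 14.5]
tcp_rot: [-180.0, 0.0, 70.5]
ft_force: [-0.7, -0.1, 0.3]
finger_gap: 84.9
grip_force: 0.0
```

apply_moves --series "0 0 0.02 0 -1; 0 0 0.01 0 -1; 0 0 0 0 -1; 0 0 0 0 -1; 0 0 0 0 -1"

```text
time: 3.47
tool_pos: [458.9, 118.3, 7.7]
tcp_rot: [179.9, -0.1, 70.5]
ft_force: [-0.3, -0.8, -0.2]
finger_gap: 85.4
grip_force: 0.0
```

```bash
python3 plan.py 459.8 118 4 70.7
```

```text
[458.9 118.3   7.7] [ 1.7988e+02 -6.0000e-02  7.0520e+01] d [ 0.9 -0.3 -3.7] dyaw 0.18 n 1
0.0 0.0032 0.0122 -0.0016
```

apply_moves --series "0 0.003 0 0 0; 0 0 0 0 0.5; 0 0 0 0 0.5; 0 0 0 0 0.5; 0 0 0 0 0.5" --squeeze 25

```text
time: 3.88
tool_pos: [459.4, 117.9, 7.1]
tcp_rot: [179.9, -0.0, 70.5]
ft_force: [-0.2, -0.9, 5.3]
finger_gap: 59.6
grip_force: 27.5
```

apply_moves --series "0 0 0 0 0.5; 0 0 0 0 0.5; 0 0 0 0 0.5; 0 0 0 0 0.5; 0 0 0 0 0.5"

```text
time: 4.3
tool_pos: [459.4, 117.9, 7.1]
tcp_rot: [179.9, -0.0, 70.5]
ft_force: [-0.5, -0.6, 5.5]
finger_gap: 59.4
grip_force: 27.5
```

```bash
python3 plan.py 453.4 170 7.7 83 8; python3 - <<'E'
from cr import *
st=sense();s=ext(snapshot("wrist"),st);p=pts(s)
rims(p,(200,335,150,275))
E
```

```text
[459.4 117.9   7.1] [ 1.7992e+02 -3.0000e-02  7.0520e+01] d [-6.  52.1  0.6] dyaw 12.48 n 7
0.0225 -0.011 -0.0003 -0.0156
0.0228 -0.0103 -0.0003 -0.0156
0.0231 -0.0096 -0.0003 -0.0156
0.0234 -0.0088 -0.0003 -0.0156
0.0236 -0.0081 -0.0003 -0.0156
0.0239 -0.0074 -0.0003 -0.0156
0.0241 -0.0066 -0.0003 -0.0156
  rim [444.8 145.7] [22.9  6.2] yaw -20.8 1061
  rim [486.1 130.8] [23.2  3.1] yaw -18.8 540
 centre [465.4 138.3] sep 43.9 yaw by sep -19.84
  rect ((464.6670837402344, 138.47923278808594), (23.192481994628906, 48.907413482666016), 70.3731918334961)
```

apply_moves --series "0.022 -0.011 0 -0.0155 0.5; 0.023 -0.01 0 -0.0155 0.5; 0.023 -0.01 0 -0.0155 0.5; 0.023 -0.009 0 -0.0155 0.5; 0.024 -0.008 0 -0.0155 0.5"

```text
time: 4.77
tool_pos: [455.2, 154.8, 7.1]
tcp_rot: [179.9, 0.0, 79.5]
ft_force: [1.9, -5.8, 5.4]
finger_gap: 59.4
grip_force: 27.5
```

apply_moves --series "0.024 -0.007 0 -0.0155 0.5; 0.024 -0.007 0 -0.0155 0.5; 0 0 0 0 0.5; 0 0 0 0 0.5; 0 0 0 0 0.5"

```text
time: 5.18
tool_pos: [453.3, 170.8, 7.1]
tcp_rot: [179.9, -0.1, 82.9]
ft_force: [0.2, 4.1, 5.5]
finger_gap: 59.4
grip_force: 27.6
```

```bash
python3 plan.py 453.9 175.5 7.5 83 3; python3 - <<'E'
from cr import *
st=sense();s=ext(snapshot("wrist"),st);p=pts(s);np.save("w2.npy",p);cv2.imwrite("pics/w2.png",s["frame"])
E
```

```text
[453.3 170.8   7.1] [ 1.7991e+02 -1.0000e-01  8.2930e+01] d [0.6 4.7 0.4] dyaw 0.07 n 2
0.0079 0.0 -0.0006 -0.0003
0.0079 0.0 -0.0006 -0.0003
```

View pics/w2.png

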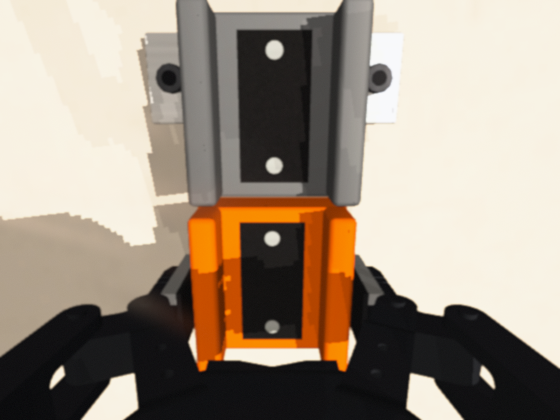

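The grey and orange halves are nearly touching at row ~205, with the channels in line. I'll check the gap in the depth data.

```bash
python3 - <<'E'
from cr import *
p=np.load("w2.npy");rims(p,(170,380,0,206));
u0=270
for u in (202,350,345,198):
    print(u,[tuple(np.round(p[v,u],1)) for v in range(196,224,3)])
q=p[230:260];
for v in (195,225,235): 
    r=p[v,170:380];m=(r[:,2]>31)&(r[:,2]<41);i=np.where(m)[0]; print(v,i.min()+170,i.max()+170,np.round(r[i.min()],1),np.round(r[i.max()],1))
E
```

```text
rim [487.  236.1] [63.7 10.7] yaw -7.4 6693
  rim [437.4 242.1] [63.8 10.6] yaw -7.0 6675
 centre [462.2 239.1] sep 49.9 yaw by sep -6.97
  rect ((462.3537292480469, 239.09861755371094), (63.7765998840332, 60.765140533447266), 83.04236602783203)
202 [(np.float64(434.6), np.float64(214.2), np.float64(35.7)), (np.float64(434.3), np.float64(213.0), np.float64(35.2)), (np.float64(434.2), np.float64(212.0), np.float64(35.4)), (np.float64(433.7), np.float64(210.8), np.float64(34.5)), (np.float64(430.1), np.float64(206.4), np.float64(20.2)), (np.float64(430.9), np.float64(206.2), np.float64(24.4)), (np.float64(432.2), np.float64(206.6), np.float64(30.6)), (np.float64(432.7), np.float64(206.2), np.float64(33.3)), (np.float64(433.0), np.float64(205.7), np.float64(35.3)), (np.float64(432.6), np.float64(204.4), np.float64(34.6))]
350 [(np.float64(484.5), np.float64(208.0), np.float64(35.9)), (np.float64(484.6), np.float64(206.8), np.float64(35.1)), (np.float64(484.4), np.float64(205.8), np.float64(35.4)), (np.float64(484.5), np.float64(204.6), np.float64(34.8)), (np.float64(491.5), np.float64(1
[... 936 characters left out ...]
3), np.float64(35.4)), (np.float64(432.8), np.float64(213.1), np.float64(34.7)), (np.float64(432.5), np.float64(212.0), np.float64(34.3)), (np.float64(432.5), np.float64(211.1), np.float64(34.9)), (np.float64(428.3), np.float64(206.3), np.float64(19.2)), (np.float64(429.8), np.float64(206.8), np.float64(26.0)), (np.float64(430.8), np.float64(206.8), np.float64(30.7)), (np.float64(431.4), np.float64(206.5), np.float64(33.7)), (np.float64(431.8), np.float64(206.0), np.float64(35.9)), (np.float64(431.2), np.float64(204.5), np.float64(34.5))]
195 188 360 [429.9 215.   35.5] [488.1 207.7  34.8]
225 187 356 [426.8 203.9  33. ] [486.4 196.6  33.3]
235 188 355 [427.  200.7  34.8] [485.9 192.9  33.4]
```

apply_moves --series "0.005 0.002 0 0 0.5; 0.005 0 0 0 0.5; 0.004 0 0 0 0.5; 0 0 0 0 0.5; 0 0 0 0 0.5"

```text
time: 5.65
tool_pos: [454.1, 173.2, 7.1]
tcp_rot: [180.0, 0.1, 82.9]
ft_force: [-3.3, -5.1, 9.9]
finger_gap: 59.2
grip_force: 28.3
```

apply_moves --series "0.003 0 0 0 0.5; 0.002 0 0 0 0.5; 0 0 0 0 0.5; 0 0 0 0 0.5"

```text
time: 5.98
tool_pos: [454.4, 174.5, 7.1]
tcp_rot: [179.9, 0.1, 82.9]
ft_force: [-1.8, -7.0, 10.7]
finger_gap: 59.5
grip_force: 28.1
```

apply_moves --series "0.003 0 0 0 0.5; 0.002 0 0 0 0.5; 0 0 0 0 0.5; 0 0 0 0 0.5"

```text
time: 6.32
tool_pos: [454.5, 174.8, 7.1]
tcp_rot: [180.0, 0.2, 82.9]
ft_force: [-4.1, -13.9, 13.3]
finger_gap: 59.8
grip_force: 28.6
```

```bash
cat > gap.py <<'E'
from cr import *
st=sense();s=ext(snapshot("wrist"),st);p=pts(s);np.save("w3.npy",p)
hsv=cv2.cvtColor(s["frame"],cv2.COLOR_BGR2HSV);o=(hsv[...,0]<18)&(hsv[...,1]>150)
z=(p[...,2]>33.5)&(p[...,2]<40);a=np.radians(-7);g=np.array([462,239.2])
d=p[...,:2]-g;X=d[...,0]*np.cos(a)+d[...,1]*np.sin(a);Y=-d[...,0]*np.sin(a)+d[...,1]*np.cos(a)
gm=z&~o&(abs(X)<40)&(Y>-45)
for lo,hi in((-29,-22),(22,29)):
    b=(X>lo)&(X<hi);print("grey end",np.nanpercentile(Y[gm&b&(hsv[...,1]<110)],[0,1,3]),"orange end",np.nanpercentile(Y[z&o&b],[97,99,100]))
for n,m,yr in(("grey",z&(hsv[...,1]<110),(-30,-20)),("or",z&o,(-46,-38))):
    m=m&(Y>yr[0])&(Y<yr[1])&(abs(X)<36);print(n,"x",np.percentile(X[m],[1,99]))
E
python3 gap.py
```

```text
grey end [-31.91211026 -30.86294442 -29.20462139] orange end [-33.45279575 -32.64490172 -32.08768198]
grey end [-31.91244564 -30.92395539 -29.21103158] orange end [-33.51454539 -32.71053011 -32.17214325]
grey x [-29.2043281   29.61827439]
or x [-29.01394468  29.43436786]
```

apply_moves --series "-0.002 0 0 0 0.5; 0 0 0 0 -1; 0 0 0 0 -1; 0 0 0 0 -1; 0 0 0 0 -1"

```text
time: 6.78
tool_pos: [453.5, 176.5, 6.0]
tcp_rot: [-180.0, -0.0, 82.9]
ft_force: [-1.2, -0.3, -0.1]
finger_gap: 85.1
grip_force: 0.0
```

apply_moves --series "0 0 0 0 -1; 0 0 0 0 -1; 0 0 -0.06 0 -1; 0 0 -0.12 0 -1; 0 0 -0.13 0 -1"

```text
time: 7.2
tool_pos: [451.5, 175.8, 98.0]
tcp_rot: [-179.7, 0.1, 83.0]
ft_force: [0.1, 0.6, -0.0]
finger_gap: 85.4
grip_force: 0.0
```

apply_moves --series "0 0 -0.13 0 -1; 0 0 -0.13 0 -1; 0 0 -0.12 0 -1; 0 0 0 0 -1; 0 0 0 0 -1"

```text
time: 7.62
tool_pos: [455.7, 177.0, 216.5]
tcp_rot: [179.7, -0.1, 83.0]
ft_force: [0.5, -0.2, -2.0]
finger_gap: 85.8
grip_force: 0.0
```

```bash
python3 - <<'E'
from cr import *
st=sense();print(st["tool_pos"]);s=ext(snapshot("wrist"),st);p=pts(s)
hsv=cv2.cvtColor(s["frame"],cv2.COLOR_BGR2HSV);o=(hsv[...,0]<18)&(hsv[...,1]>150)
for n,m in(("orange",o),("grey",(hsv[...,1]<110))):
    q=p.copy();q[~m]=np.nan
    q[(abs(q[...,0]-458)>60)|(abs(q[...,1]-207)>80)]=np.nan
    rims(q,(0,560,0,420))
s=snapshot("top");p=pts(s)
hsv=cv2.cvtColor(s["frame"],cv2.COLOR_BGR2HSV)
m=np.zeros((420,560),bool);m[195:235,350:413]=1
bl=m&(hsv[...,0]>100)&(hsv[...,0]<125)&(hsv[...,1]>150);wh=m&(p[...,2]>8)
print("blue",np.nanmean(p[bl&(p[...,2]>15)],0),"all",rect(p,(350,413,195,235),8,50))
E
python3 plan.py 507 -215 250 104
```

```text
[455.66842349 176.97212263 216.48093016]
  rim [478.4 172.3] [63.8  9.9] yaw -6.2 665
  rim [429.3 178.5] [63.6  9.6] yaw -6.6 650
 centre [453.9 175.4] sep 49.6 yaw by sep -7.16
  rect ((453.975341796875, 175.3223419189453), (63.88376235961914, 59.382476806640625), 83.02584838867188)
  rim [437.1 242.8] [64.1 10.1] yaw -6.9 797
  rim [486.6 236.6] [64.1 10.1] yaw -6.9 796
 centre [461.9 239.7] sep 49.9 yaw by sep -7.08
  rect ((457.949951171875, 207.58241271972656), (128.98550415039062, 59.99541473388672), 83.0599594116211)
blue [ 513.13207128 -249.37637277   30.49534168] all (array([ 507.5, -211.8]), array([ 35.3, 129.9]), 15.2, 843, np.float64(nan))
[453.5 176.3 212.5] [-1.7995e+02  2.0000e-02  8.2960e+01] d [  53.5 -391.3   37.5] dyaw 21.04 n 10
-0.1273 0.0337 -0.0125 -0.0184
-0.1284 0.029 -0.0125 -0.0184
-0.1294 0.0243 -0.0125 -0.0184
-0.1302 0.0195 -0.0125 -0.0184
-0.1308 0.0147 -0.0125 -0.0184
-0.1313 0.0099 -0.0125 -0.0184
-0.1316 0.0051 -0.0125 -0.0184
-0.1316 0.0002 -0.0125 -0.0184
-0.1316 -0.0046 -0.0125 -0.0184
-0.1313 -0.0094 -0.0125 -0.0184
```

apply_moves --series "-0.127 0.034 -0.013 -0.018 -1; -0.128 0.029 -0.013 -0.018 -1; -0.129 0.024 -0.013 -0.018 -1; -0.13 0.02 -0.013 -0.018 -1; -0.131 0.015 -0.013 -0.018 -1"

```text
time: 8.13
tool_pos: [479.3, -20.4, 230.6]
tcp_rot: [-179.8, -0.0, 93.4]
ft_force: [1.2, -0.7, -0.5]
finger_gap: 85.7
grip_force: 0.0
```

apply_moves --series "-0.131 0.01 -0.013 -0.018 -1; -0.132 0.005 -0.013 -0.018 -1; -0.132 0 -0.013 -0.018 -1; -0.132 -0.005 -0.013 -0.018 -1; -0.13 -0.009 -0.013 -0.018 -1"

```text
time: 8.55
tool_pos: [505.1, -216.3, 249.8]
tcp_rot: [-179.8, -0.2, 103.7]
ft_force: [1.2, 0.3, 0.6]
finger_gap: 85.3
grip_force: 0.0
```

apply_moves --series "0 0 0 0 -1; 0 0 0 0 -1; 0 0 0 0 -1; 0 0 0 0 -1"

```text
time: 8.88
tool_pos: [505.7, -213.4, 250.8]
tcp_rot: [-179.9, -0.1, 103.6]
ft_force: [-0.3, 0.2, 0.1]
finger_gap: 85.5
grip_force: 0.0
```

```bash
python3 - <<'E'
from cr import *
st=sense();print(st["tool_pos"],st["tcp_rot"]);s=ext(snapshot("wrist"),st);p=pts(s);np.save("w4.npy",p);cv2.imwrite("pics/w4.png",s["frame"])
E
```

```text
[ 505.73250973 -213.40729497  250.79073054] [-1.79900522e+02 -1.16487970e-01  1.03618871e+02]
```

View pics/w4.png

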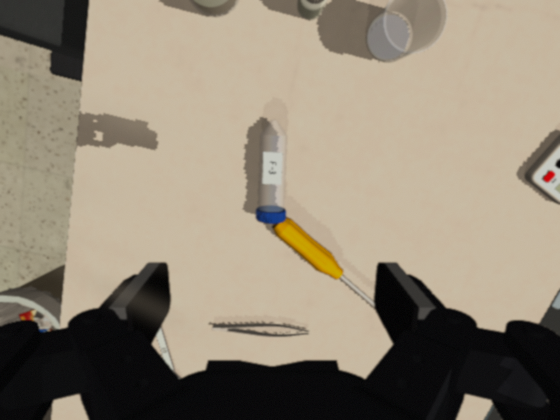

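The tube runs from its tip at (272,118) to its cap at (270,222). The screwdriver lies past the cap, so the mid-length is free to grip.

```bash
python3 - <<'E'
from m import *
p=np.load("w4.npy");f=cv2.imread("pics/w4.png");hsv=cv2.cvtColor(f,cv2.COLOR_BGR2HSV)
yl=(hsv[...,0]>15)&(hsv[...,0]<35)&(hsv[...,1]>130)
m=np.zeros((420,560),bool);m[105:228,245:300]=1
m&=(p[...,2]>6)&(p[...,2]<45)&~yl
n,l,st,c=cv2.connectedComponentsWithStats(m.astype(np.uint8));i=np.argmax(st[1:,4])+1;q=p[l==i]
print(st[i],cv2.minAreaRect(q[:,:2].astype(np.float32)))
a=np.radians(103.6);t=np.array([np.cos(a),np.sin(a)]);nn=np.array([-t[1],t[0]])
L=q[:,:2]@t;W=q[:,:2]@nn
print(L.min(),L.max())
for lo in np.arange(L.min(),L.max(),10):
    b=(L>=lo)&(L<lo+10);w=W[b];print(round(lo,1),"w",np.round([w.min(),w.max(),(w.min()+w.max())/2],1),"ztop",round(q[b,2].max(),1))
E
```

```text
[ 255  120   32  108 2636] ((501.9957275390625, -209.48648071289062), (35.62329864501953, 119.63494110107422), 14.397622108459473)
-381.4445599330117 -261.8057168314548
-381.4 w [-455.9 -433.2 -444.5] ztop 32.5
-371.4 w [-457.2 -421.5 -439.3] ztop 35.5
-361.4 w [-455.8 -421.7 -438.7] ztop 34.3
-351.4 w [-453.3 -425.3 -439.3] ztop 33.2
-341.4 w [-454.4 -425.4 -439.9] ztop 33.4
-331.4 w [-454.2 -425.4 -439.8] ztop 33.2
-321.4 w [-454.1 -426.7 -440.4] ztop 34.3
-311.4 w [-455.2 -426.8 -441. ] ztop 33.8
-301.4 w [-455.  -426.8 -440.9] ztop 33.9
-291.4 w [-455.9 -426.9 -441.4] ztop 32.3
-281.4 w [-455.8 -428.2 -442. ] ztop 32.6
-271.4 w [-451.5 -432.3 -441.9] ztop 28.3
```

```bash
python3 - <<'E'
from m import *
p=np.load("w4.npy");f=cv2.imread("pics/w4.png");hsv=cv2.cvtColor(f,cv2.COLOR_BGR2HSV)
a=np.radians(101.6);t=np.array([np.cos(a),np.sin(a)]);nn=np.array([-t[1],t[0]])
L=p[...,:2]@t;W=p[...,:2]@nn
bl=np.zeros((420,560),bool);bl[195:235,245:295]=1;bl&=(hsv[...,0]>100)&(hsv[...,0]<130)&(hsv[...,1]>150)
v,u=np.where(bl);print("blue px",u.min(),u.max(),v.min(),v.max())
for v in list(range(112,128,2))+list(range(204,230,2)): print(v,[(round(L[v,u],1),round(p[v,u,2],1)) for u in (266,271,275)],f[v,271])
b=bl&(p[...,2]>10);print(np.percentile(L[b],[0,2,50,98,100]),np.percentile(W[b],[1,99]))
body=(p[...,2]>15)&(L>-350)&(L<-290)&(W>-470)&(W<-390); print("W body",np.percentile(W[body],[1,99]))
for lo in range(-350,-290,10):
    k=body&(L>=lo)&(L<lo+10);print(lo,np.percentile(W[k],[2,98]).mean())
E
```

```text
blue px 257 284 211 222
112 [(np.float64(-238.0), np.float64(-0.5)), (np.float64(-237.8), np.float64(-1.7)), (np.float64(-237.7), np.float64(-2.3))] [151 173 190]
114 [(np.float64(-240.2), np.float64(-2.7)), (np.float64(-240.0), np.float64(-0.9)), (np.float64(-239.8), np.float64(-1.4))] [151 173 190]
116 [(np.float64(-242.3), np.float64(-0.7)), (np.float64(-242.1), np.float64(0.6)), (np.float64(-242.0), np.float64(0.7))] [149 172 189]
118 [(np.float64(-244.4), np.float64(-1.8)), (np.float64(-244.2), np.float64(-1.8)), (np.float64(-244.1), np.float64(-1.8))] [148 171 188]
120 [(np.float64(-246.6), np.float64(-0.8)), (np.float64(-246.3), np.float64(18.4)), (np.float64(-246.2), np.float64(17.9))] [141 160 176]
122 [(np.float64(-248.7), np.float64(-0.6)), (np.float64(nan), np.float64(nan)), (np.float64(-248.2), np.float64(21.5))] [139 155 169]
124 [(np.float64(-250.9), np.float64(-0.5)), (np.float64(-250.3), np.float64(22.5)), (np.float64(-250.2), np.float64(23.8))] [128 142 155]
126 [(np.float64(-252.6), np.float64(20.8)), (np.float64(-252.3), np.float64(25.3)), (np.float64(-252.2), np.
[... 1411 characters left out ...]
 55  28]
224 [(np.float64(nan), np.float64(nan)), (np.float64(-367.7), np.float64(-1.6)), (np.float64(-361.2), np.float64(18.6))] [91 90 97]
226 [(np.float64(-370.2), np.float64(-0.8)), (np.float64(-370.2), np.float64(-1.7)), (np.float64(-363.2), np.float64(19.9))] [73 87 98]
228 [(np.float64(-372.4), np.float64(0.3)), (np.float64(-372.1), np.float64(0.3)), (np.float64(-365.2), np.float64(21.1))] [ 82  96 108]
[-355.24047146 -354.76029415 -348.95465437 -344.10343286 -343.43723914] [-466.90635003 -437.73495983]
W body [-468.84113889 -390.36546163]
-350 -451.16678126817146
-340 -451.2841718527478
-330 -426.8506072689688
-320 -424.47293728486716
-310 -426.64080714843476
-300 -436.49439826044727
```

```bash
python3 plan.py 502.5 -203.6 60 101.6 35
```

```text
[ 505.9 -213.3  251.2] [-1.7993e+02 -8.0000e-02  1.0365e+02] d [  -3.4    9.7 -191.2] dyaw -2.05 n 6
0.0057 -0.0006 0.1062 0.003
0.0057 -0.0006 0.1062 0.003
0.0057 -0.0007 0.1062 0.003
0.0057 -0.0007 0.1062 0.003
0.0057 -0.0007 0.1062 0.003
0.0057 -0.0008 0.1062 0.003
```

apply_moves --series "0.007 -0.001 0.105 0.004 -1; 0.007 -0.001 0.105 0.004 -1; 0.007 -0.001 0.105 0.004 -1; 0.007 -0.001 0.105 0.004 -1; 0.006 0 0.105 0.002 -1"

```text
time: 9.35
tool_pos: [502.7, -203.4, 93.5]
tcp_rot: [180.0, 0.0, 101.6]
ft_force: [0.0, 0.0, -0.1]
finger_gap: 85.3
grip_force: 0.0
```

apply_moves --series "0 0 0.105 0 -1; 0 0 0 0 -1; 0 0 0 0 -1; 0 0 0 0 -1"

```text
time: 9.68
tool_pos: [503.9, -204.9, 65.2]
tcp_rot: [179.9, 0.1, 101.6]
ft_force: [0.3, -0.3, 0.6]
finger_gap: 85.4
grip_force: 0.0
```

```bash
python3 plan.py 502.5 -203.6 4 101.6 15;  python3 - <<'E'
from m import *
st=sense();s=ext(snapshot("wrist"),st);p=pts(s)
a=np.radians(101.6);t=np.array([np.cos(a),np.sin(a)]);nn=np.array([-t[1],t[0]])
L=p[...,:2]@t;W=p[...,:2]@nn
print("want W",np.dot(nn,[502.5,-203.6]))
for lo in range(-330,-245,10):
    k=(p[...,2]>17)&(p[...,2]<38)&(abs(W+444)<25)&(L>=lo)&(L<lo+10)
    if k.sum()>20: print(lo,np.round(np.percentile(W[k],[2,98]),1),np.percentile(W[k],[2,98]).mean(),k.sum())
E
```

```text
[ 503.9 -204.9   65.2] [1.7992e+02 7.0000e-02 1.0158e+02] d [ -1.4   1.3 -61.2] dyaw 0.02 n 5
0.001 -0.0007 0.0408 -0.0
0.001 -0.0007 0.0408 -0.0
0.001 -0.0007 0.0408 -0.0
0.001 -0.0007 0.0408 -0.0
0.001 -0.0007 0.0408 -0.0
want W -451.29709817835203
-330 [-465.  -437.7] -451.36137168786354 773
-320 [-464.8 -437.9] -451.3633082673316 752
-310 [-465.2 -438.1] -451.6163569278978 828
-300 [-465.1 -437.7] -451.40004132154445 884
-290 [-464.9 -437.9] -451.40906534911875 908
-280 [-464.7 -438.1] -451.41925993097664 951
-270 [-465.  -437.8] -451.4035207909301 999
-260 [-462.3 -440.3] -451.3015951890296 759
-250 [-456.3 -446.4] -451.3637067578162 139
```

Axis and centre are confirmed, so I'll descend and grip.

apply_moves --series "0.003 -0.003 0.05 0 -1; 0.002 0 0.05 0 -1; 0 0 0.05 0 -1; 0 0 0.03 0 -1; 0 0 0.015 0 -1"

```text
time: 10.15
tool_pos: [502.3, -204.0, 5.5]
tcp_rot: [179.9, 0.0, 101.5]
ft_force: [0.3, 0.1, 0.5]
finger_gap: 85.8
grip_force: 0.0
```

apply_moves --series "0 0 0.005 0 -1; 0 0 0 0 -1; 0 0 0 0 -1; 0 0 0 0 -1"

```text
time: 10.48
tool_pos: [502.5, -204.1, 4.4]
tcp_rot: [179.9, 0.1, 101.5]
ft_force: [0.0, 0.0, 0.2]
finger_gap: 85.5
grip_force: 0.0
```

apply_moves --series "0 0 0 0 0.6; 0 0 0 0 0.9; 0 0 0 0 0.9; 0 0 0 0 0.9; 0 0 0 0 0.9" --squeeze 25

```text
time: 10.9
tool_pos: [501.7, -203.7, 3.4]
tcp_rot: [180.0, 0.0, 101.5]
ft_force: [-0.3, 1.0, 17.2]
finger_gap: 25.7
grip_force: 15.1
```

apply_moves --series "0 0 0 0 0.9; 0 0 0 0 0.9; 0 0 0 0 0.9; 0 0 0 0 0.9; 0 0 0 0 0.9"

```text
time: 11.32
tool_pos: [501.8, -203.8, 3.4]
tcp_rot: [180.0, 0.0, 101.5]
ft_force: [0.3, 0.5, 1.8]
finger_gap: 25.6
grip_force: 25.3
```

apply_moves --series "0 0 -0.03 0 0.9; 0 0 -0.07 0 0.9; 0 0 -0.11 0 0.9; 0 0 -0.11 0 0.9; 0 0 -0.11 0 0.9"

```text
time: 11.73
tool_pos: [501.0, -203.4, 133.8]
tcp_rot: [-179.9, -0.0, 101.5]
ft_force: [1.2, -0.3, 0.0]
finger_gap: 25.4
grip_force: 25.1
```

apply_moves --series "0 0 -0.11 0 0.9; 0 0 -0.05 0 0.9; 0 0 -0.02 0 0.9; 0 0 0 0 0.9; 0 0 0 0 0.9"

```text
time: 12.15
tool_pos: [501.1, -203.5, 185.3]
tcp_rot: [-179.9, -0.0, 101.5]
ft_force: [0.2, 0.8, -0.1]
finger_gap: 26.1
grip_force: 25.1
```

```bash
python3 plan.py 457.9 207.5 185 83 28
```

```text
[ 501.1 -203.5  185.3] [-1.7994e+02 -4.0000e-02  1.0152e+02] d [-4.32e+01  4.11e+02 -3.00e-01] dyaw -18.52 n 15
0.0914 0.0088 0.0001 0.0108
0.0916 0.0069 0.0001 0.0108
0.0917 0.0049 0.0001 0.0108
0.0918 0.0029 0.0001 0.0108
0.0918 0.0009 0.0001 0.0108
0.0918 -0.0011 0.0001 0.0108
0.0918 -0.003 0.0001 0.0108
0.0917 -0.005 0.0001 0.0108
0.0916 -0.007 0.0001 0.0108
0.0914 -0.009 0.0001 0.0108
0.0912 -0.0109 0.0001 0.0108
0.0909 -0.0129 0.0001 0.0108
0.0906 -0.0148 0.0001 0.0108
0.0903 -0.0168 0.0001 0.0108
0.0899 -0.0187 0.0001 0.0108
```

apply_moves --series "0.091 0.009 0 0.011 0.9; 0.092 0.007 0 0.011 0.9; 0.092 0.005 0 0.011 0.9; 0.092 0.003 0 0.011 0.9; 0.092 0.001 0 0.011 0.9"

```text
time: 12.57
tool_pos: [485.7, -65.0, 183.5]
tcp_rot: [-179.8, -0.1, 95.1]
ft_force: [0.7, 0.6, 0.3]
finger_gap: 25.2
grip_force: 25.1
```

apply_moves --series "0.092 -0.001 0 0.011 0.9; 0.092 -0.003 0 0.011 0.9; 0.092 -0.005 0 0.011 0.9; 0.092 -0.007 0 0.011 0.9; 0.091 -0.009 0 0.011 0.9"

```text
time: 12.98
tool_pos: [471.7, 72.0, 183.6]
tcp_rot: [-179.7, 0.0, 88.8]
ft_force: [1.0, 0.1, -0.4]
finger_gap: 25.4
grip_force: 25.1
```

apply_moves --series "0.091 -0.011 0 0.011 0.9; 0.091 -0.013 0 0.011 0.9; 0.091 -0.015 0 0.011 0.9; 0.09 -0.017 0 0.011 0.9; 0.09 -0.019 0 0.011 0.9"

```text
time: 13.4
tool_pos: [457.8, 208.8, 183.5]
tcp_rot: [-179.8, 0.1, 82.5]
ft_force: [1.1, -0.1, -1.2]
finger_gap: 25.7
grip_force: 25.1
```

apply_moves --series "0 0 0 0 0.9; 0 0 0 0 0.9; 0 0 0 0 0.9; 0 0 0 0 0.9; 0 0 0 0 0.9"

```text
time: 13.82
tool_pos: [459.6, 206.8, 185.7]
tcp_rot: [-179.9, 0.0, 82.5]
ft_force: [-0.2, 0.3, -0.6]
finger_gap: 25.6
grip_force: 25.1
```

```bash
python3 plan.py 457.9 207.5 80 83 30;python3 - <<'E'
from cr import *
st=sense();s=ext(snapshot("wrist"),st);cv2.imwrite("pics/w5.png",s["frame"]);p=pts(s);np.save("w5.npy",p)
a=np.radians(83);t=np.array([np.cos(a),np.sin(a)]);nn=np.array([-t[1],t[0]])
d=p[...,:2]-st["tool_pos"][:2];L=d@t;W=d@nn;H=p[...,2]-st["tool_pos"][2]
for lo in range(-60,70,10):
    k=(H>-8)&(H<40)&(abs(W)<22)&(L>=lo)&(L<lo+10)
    if k.sum()>20: print(lo,np.round(np.percentile(W[k],[2,98]),1),np.percentile(W[k],[2,98]).mean().round(1),"top",np.percentile(H[k],97).round(1),"Lmax",L[k].max())
E
```

```text
[459.6 206.8 185.7] [-1.7995e+02  4.0000e-02  8.2540e+01] d [  -1.7    0.7 -105.7] dyaw 0.46 n 4
0.0004 -0.0015 0.088 -0.001
0.0004 -0.0015 0.088 -0.001
0.0004 -0.0015 0.088 -0.001
0.0004 -0.0015 0.088 -0.001
-40 [-14.  15.] 0.5 top 21.3 Lmax -30.048269267796716
-30 [-13.2  14.1] 0.5 top 28.6 Lmax -20.00958104867343
-20 [-12.8  13.2] 0.2 top 28.9 Lmax -10.01006604548207
-10 [-14.1  14.5] 0.2 top 37.6 Lmax -0.0004958600160043902
0 [-21.3  21.2] -0.0 top 37.9 Lmax 9.993305500365214
10 [-18.7  19. ] 0.1 top 37.1 Lmax 19.98857607299407
20 [-13.4  13.4] 0.0 top 28.8 Lmax 29.99705062787307
30 [-13.6  13.5] -0.1 top 28.4 Lmax 39.99478658030681
40 [-11.4  11.4] 0.0 top 26.6 Lmax 49.99042418226006
50 [-5.3  5.2] -0.1 top 19.6 Lmax 55.02633724575895
```

View pics/w5.png

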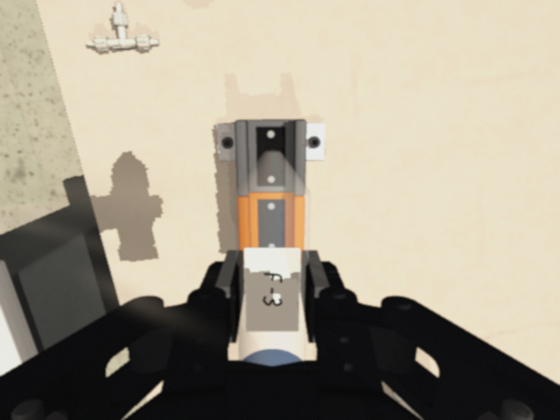

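The wrist view shows the tube held centred and level over the closed cradle, with the joint at about (270,192). The tip is 55 mm ahead of the TCP, as it should be, so I'll lower it.

apply_moves --series "0.001 -0.006 0.09 -0.002 0.9; 0.001 0 0.09 -0.002 0.9; 0 0 0.09 0 0.9; 0 0 0.08 0 0.9; 0 0 0.05 0 0.9"

```text
time: 14.28
tool_pos: [456.6, 207.5, 63.5]
tcp_rot: [-179.8, 0.1, 83.0]
ft_force: [-0.6, 0.3, -1.2]
finger_gap: 25.7
grip_force: 25.1
```

apply_moves --series "0 0 0.03 0 0.9; 0 0 0.01 0 0.9; 0 0 0 0 0.9; 0 0 0 0 0.9; 0 0 0 0 0.9"

```text
time: 14.7
tool_pos: [459.2, 209.0, 55.9]
tcp_rot: [179.9, -0.1, 83.1]
ft_force: [0.3, 0.1, -0.1]
finger_gap: 25.6
grip_force: 25.1
```

```bash
python3 plan.py 457.9 207.5 50 83 30;python3 - <<'E'
from cr import *
st=sense();s=ext(snapshot("wrist"),st);cv2.imwrite("pics/w6.png",s["frame"]);cv2.imwrite("pics/s6.png",cv2.resize(snapshot("side")["frame"][180:340,220:400],None,fx=3,fy=3));print(sense()["ft_force"])
p=pts(s);g=p.copy();g[(g[...,2]<32)|(g[...,2]>41)|(abs(g[...,0]-458)>45)|(g[...,1]<235)]=np.nan
q=g[~np.isnan(g[...,0])];print(cv2.minAreaRect(q[:,:2].astype(np.float32)))
a=np.radians(83);t=np.array([np.cos(a),np.sin(a)]);nn=np.array([-t[1],t[0]])
d=p[...,:2]-np.array([457.9,207.5]);L=d@t;W=d@nn
k=(p[...,2]>55)&(abs(W)<20)&(L>25)&(L<70);print("tip L",np.percentile(L[k],99.5),"W",np.percentile(W[k],[1,99]))
E
```

```text
[459.2 209.   55.9] [ 1.7986e+02 -6.0000e-02  8.3060e+01] d [-1.3 -1.5 -5.9] dyaw -0.06 n 1
-0.0055 -0.0037 0.0196 0.0005
[-0.39452831 -0.51145008 -0.20738738]
((463.7269287109375, 251.4724578857422), (40.125614166259766, 60.25659942626953), 83.06932067871094)
tip L 56.027164618000675 W [-14.39534557  12.81412873]
```

View pics/s6.png

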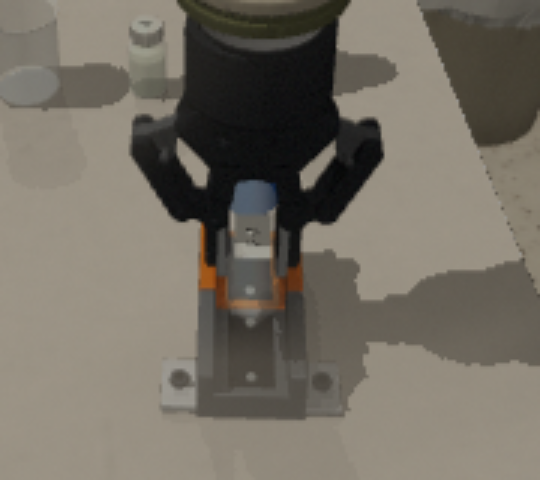

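The side crop shows the tube at (252,250), hovering over the joint and in line with the channel. It still needs a small shift and to come down about 6 mm.

apply_moves --series "-0.005 -0.004 0.01 0 0.9; 0 0 0.009 0 0.9; 0 0 0 0 0.9; 0 0 0 0 0.9; 0 0 0 0 0.9"

```text
time: 15.22
tool_pos: [456.5, 207.4, 48.5]
tcp_rot: [-180.0, 0.0, 83.1]
ft_force: [-0.1, -0.1, -0.6]
finger_gap: 25.9
grip_force: 25.1
```

apply_moves --series "0 0 0 0 0.9; 0 0 0 0 0.9; 0 0 0 0 0.9; 0 0 0 0 0.9; 0 0 0 0 0.9"

```text
time: 15.63
tool_pos: [456.6, 207.4, 48.6]
tcp_rot: [180.0, -0.0, 83.1]
ft_force: [-0.4, 0.6, -0.9]
finger_gap: 25.7
grip_force: 25.1
```

```bash
python3 -c "
from bench import *
print(hand_in())"
```

```text
the job is handed in; nothing more can be done
None
```

I handed the job in at about 15.6 s: the cradle is closed flush and let go, and the arm is holding the tube level about 9 mm above its top edges, about 1 mm off the joint centre; `hand_in()` returned no verdict, so I don't know how it was scored.

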